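# Load the post tray with the sound bearing rings

### The arm

A 7-joint arm with a two-finger parallel gripper is mounted at the origin on the work surface. World frame = base frame: x ahead of the robot, y to its left, z up, the work surface at z = 0. Lengths are in m, angles in rad, forces in N, time in s.
With the tool pointing down it reaches from about 0.4 to 0.85 m from the base axis. Payload 10.4 kg.
Tool frame: the origin (TCP) lies at the very end of the fingers, on their centre line; the grasp point (between the pads) lies 19 mm behind it; z points along the fingers, y is the line along which they close (so a half turn about z gives the same grasp; the last joint's range is limited). The gripper opens to 85 mm and grips with 20 to 120 N. Pads are 22 mm wide; open, the fingers measure 114 mm over their backs; the gripper's body (76 mm by 85 mm) begins 54 mm behind the grasp point. The pads swing forward as they close: fully open they stand 13 mm farther back than shut.
Start: joints at [1.22, 0.332, -0.065, 1.46, 0.022, 1.35, -0.088], TCP at [0.201, -0.592, 0.231] pointing down, gripper open.
Joint ranges: [-2.6, 2.6], [-0.5, 2.12], [-1.47, 1.34], [0.16, 2.42], [-1.27, 4.41], [0.06, 2.06], [-2.6, 2.6]. Speed limits (rad/s): [2.22, 2.22, 2.79, 2.79, 3.14, 3.14, 3.14].

### API

Orientations are given as a unit quaternion [x, y, z, w].
In Python, from workcell import * gives the robot as it stands.
- The arm moves only by the tool step_arm, never from a script. Its argument "commands" is one flat list of numbers, 7 for each row, row after row: the finger opening in mm, from 0 to 85.4, then the shift along the world's x, y, z as a fraction of full scale, then the turn, a rotation vector about the world's x, y, z as a fraction of full scale. A call has exactly 10 rows; each row is the pose to reach, as a shift and turn from the pose commanded when the call began, turning the shorter way round; what a row does not reach only later rows make up. Full scale, the value 1, is 0.6 m for a shift and pi rad for a turn. A row lasts 1/8 s, in which the tool goes at most 62.5 mm and 10.7 degrees, less where a joint would pass 70% of its speed; a pose out of reach is approached as far as the arm can. A call with a number of a shift or a turn outside -1 to 1 is refused whole. A call with a gripper value outside its range is refused whole. The fingers move at their own pace and stop on an object; "squeeze" is the grip in N (left out, the last holds). Time passes only in rows, so rows that repeat a pose let the fingers close, or fill a call up. It gives the time, the measured TCP pose, the force, the opening and the grip force at its end, in the units of the state.
- get_obs(): the state, without advancing time (a new reading comes with each control period).
- camera(name): name is "side" or "top" or "wrist"; returns the picture (400x640x3 uint8, red, green, blue); there is no depth.
- camera_params(name): a dict with "mtx" (3x3 intrinsics, pixels), "dist" ([k1, k2, p1, p2, k3] as OpenCV has them; the pictures are not rectified), "extrinsics" (4x4, takes a point from world to camera coordinates); the wrist camera has in their place "tool_from_camera" (4x4, takes a point from camera to tool coordinates, whose origin is the TCP and whose axes are the flange's). Camera axes: x right, y down, z forward; pixel columns grow to the right and rows downward; lengths in m; the calibration is good to about 2 mm. A picture is of the moment at which its call begins: read the wrist's pose just before it. camera_params takes no time and is no camera call.
- hand_in(): hands the job in; it is judged then, once.
The state is a dict: "clock": time; "joint_pos": joint angles; "joint_velocities": joint speeds; "tau": joint torques, N m; "position": TCP position; "ee_rot": TCP orientation; "ft_force": force on the tool from outside, world axes, zero at the start; "torque": the same for the moment, N m; "grip_width": opening from 0.0 (shut) to 1.0 (fully open); "grasp_force": force on a finger pad.
Only numpy, scipy, OpenCV 4.12 (cv2) and the standard library are available. Lean on these libraries where they do the work, as an engineer would, in place of code of your own. Each camera call takes 0.05 s, during which the arm holds its last target. There are 200 camera calls.

### The job

Gather the four sound open bearing rings onto the blue tray, each kept the way up it stands now and set flat over the post of its own size: the wider the ring the thicker the post, so the large, medium and small rings go on the thick, medium and thin posts and the tall sleeve on the tall thin pin. Leave the solid blank and the broken C-shaped ring where they lie on the bench, without pushing them aside.

Things in the scene. Friction and masses are not known exactly. Their poses are not given: they have to be found in the camera images.
- ring_large: Loose sound steel ring standing flat on the bench, open right through, round and unbroken (any yaw): outside diameter 60 mm, bore 48 mm, height 30 mm, the widest of the open rings, about 0.2 kg, one thin dark line round its outside. Origin at the centre of its underside, z up its axis.
- ring_medium: Loose sound steel ring standing flat on the bench, open right through, round and unbroken (any yaw): outside diameter 50 mm, bore 38 mm, height 26 mm, the middle-sized open ring, about 0.14 kg, one thin dark line round its outside. Origin at the centre of its underside, z up its axis.
- ring_small: Loose sound steel ring standing flat on the bench, open right through, round and unbroken (any yaw): outside diameter 42 mm, bore 30 mm, height 22 mm, the smallest and lowest open ring, about 0.09 kg, one thin dark line round its outside. Origin at the centre of its underside, z up its axis.
- sleeve: Loose sound steel ring standing flat on the bench, open right through, round and unbroken (any yaw): outside diameter 34 mm, bore 24 mm, height 45 mm, a tall narrow tube, about 0.1 kg, one thin dark line round its outside. Origin at the centre of its underside, z up its axis.
- blank: Look-alike to leave: a solid steel disc without a bore, diameter 60 mm, height 30 mm, about 0.55 kg, loose on the bench. Origin at the centre of its underside.
- broken_ring: Look-alike to leave: a steel ring as large as the medium ring (50 mm outside, 38 mm bore, 26 mm high, about 0.12 kg) but with more than a quarter of its wall (100 degrees) broken out, so that from above it is a C, open towards its own +x. Loose on the bench. Origin on the ring's axis at its underside.
- post_thick: The thickest of 4 fixed nests, 92 mm apart in a row (their y axis) on the low blue tray (390 x 130 mm, rim 9 mm high), in changing order: black pad 78 x 78 x 3 mm, a round white post at its middle, diameter 32 mm, top 36 mm above the pad face. Origin at the centre of the pad underside, 4 mm over the bench, z up; a seated large ring has its underside 3 mm above it and 8 mm play each way.
- post_medium: The second thickest of 4 fixed nests, 92 mm apart in a row (their y axis) on the low blue tray (390 x 130 mm, rim 9 mm high), in changing order: black pad 78 x 78 x 3 mm, a round white post at its middle, diameter 22 mm, top 36 mm above the pad face. Origin at the centre of the pad underside, 4 mm over the bench, z up; a seated medium ring has its underside 3 mm above it and 8 mm play each way.
- post_thin: The third thickest of 4 fixed nests, 92 mm apart in a row (their y axis) on the low blue tray (390 x 130 mm, rim 9 mm high), in changing order: black pad 78 x 78 x 3 mm, a round white post at its middle, diameter 14 mm, top 36 mm above the pad face. Origin at the centre of the pad underside, 4 mm over the bench, z up; a seated small ring has its underside 3 mm above it and 8 mm play each way.
- pin_tall: The thinnest and tallest of 4 fixed nests, 92 mm apart in a row (their y axis) on the low blue tray (390 x 130 mm, rim 9 mm high), in changing order: black pad 78 x 78 x 3 mm, a round white post at its middle, diameter 8 mm, top 60 mm above the pad face. Origin at the centre of the pad underside, 4 mm over the bench, z up; a seated sleeve has its underside 3 mm above it and 8 mm play each way.
Things that resemble listed ones, but are neither listed nor needed, are in the scene too. Leave any red look-alike of the sleeve alone.

How it is judged:
At the end, for the whole second after the job is handed in: Each ring is over its own post (axes within 11.5 mm), underside less than 5 mm above the pad, upright within 0.12 rad and the same way up as at the start, released and at rest; the blank and the broken ring are within 20 mm of where they started (horizontal distance between ring_large and post_thick below 0.0115 m and z of ring_large in the frame of post_thick below 0.008 m and angle between each of ring_large, ring_medium, ring_small, sleeve's own z axis and vertical below 0.12 rad and linear speed of each of ring_large, ring_medium, ring_small, sleeve below 0.02 m/s and angular speed of each of ring_large, ring_medium, ring_small, sleeve below 0.2 rad/s and horizontal distance between ring_medium and post_medium below 0.0115 m and z of ring_medium in the frame of post_medium below 0.008 m and horizontal distance between ring_small and post_thin below 0.0115 m and z of ring_small in the frame of post_thin below 0.008 m and horizontal distance between sleeve and pin_tall below 0.0115 m and z of sleeve in the frame of pin_tall below 0.008 m and distance of each of blank, broken_ring from where it was at the start of the episode below 0.02 m); the robot touches nothing.
It fails at once if the solid blank or the broken ring was moved more than 20 mm (distance of any of blank, broken_ring from where it was at the start of the episode above 0.02 m).
It also fails if it takes over 99 s, if anything falls off the work surface, if the arm or the gripper's body presses on something with over 40 N, if the wrist force passes 120 N, or if a joint passes its speed limit or range.

## Working session

There is one attempt and no reset: what is moved stays moved. The work goes in short steps, Python scripts to look and compute and a tool call to move; the robot and the scene stay as the last step left them, time stands still between calls to the robot, and variables do not carry over. Pictures are saved under pics/ and viewed, at most 14 in all, crops included, and the job is handed in when it is done.

Besides the shell and the picture viewer there is one more tool, called by a JSON object that holds its "name" and its "arguments". step_arm: Moves the arm, as the interface text tells. Its arguments: {"type":"object","properties":{"commands":{"type":"array","items":{"type":"number"}},"squeeze":{"type":"number"}},"required":["commands"]}

```bash
mkdir -p pics; cat > h.py <<'E'
from workcell import *
import numpy as np, cv2
from scipy.spatial.transform import Rotation as R
def px2w(name,pts,z,T=None):
    p=camera_params(name); K=np.array(p["mtx"]);d=np.array(p["dist"])
    if name=="wrist":
        M=T@np.array(p["tool_from_camera"])
    else: M=np.linalg.inv(np.array(p["extrinsics"]))
    u=cv2.undistortPoints(np.array(pts,float).reshape(-1,1,2),K,d).reshape(-1,2)
    z=np.broadcast_to(z,len(u)); out=[]
    for (a,b),zz in zip(u,z):
        r=M[:3,:3]@[a,b,1]; o=M[:3,3]; out.append(o+r*(zz-o[2])/r[2])
    return np.array(out)
def toolT():
    o=get_obs(); T=np.eye(4);T[:3,:3]=R.from_quat(o["ee_rot"]).as_matrix();T[:3,3]=o["position"];return T
def save(name,f):
    im=camera(name); cv2.imwrite("pics/"+f,cv2.cvtColor(im,cv2.COLOR_RGB2BGR)); return im
E
python3 - <<'E'
from h import *
o=get_obs();print(o)
save("top","top0.png");save("side","side0.png")
for n in("top","side"):
    M=np.linalg.inv(np.array(camera_params(n)["extrinsics"]));print(n,M.round(3))
print(camera_params("wrist"))
E
```

```text
{'clock': 0.0, 'joint_pos': array([ 1.22038839,  0.33287168, -0.06468756,  1.46094182,  0.02161459,
        1.34988075, -0.08851171]), 'joint_velocities': array([ 1.53846314e-03,  3.23600741e-04, -2.98947620e-04,  1.11944676e-03,
       -7.12033570e-05,  2.86903935e-04,  7.07705458e-04]), 'tau': array([ 9.89557338e-04, -6.25447655e+01,  4.98011615e-02, -3.91599727e+01,
        1.62143289e-02,  1.00646235e-02,  1.19640899e-05]), 'position': array([ 0.20109518, -0.59137525,  0.23051577]), 'ee_rot': array([ 9.86597485e-01,  1.63171406e-01, -1.55365040e-04, -6.85473033e-04]), 'ft_force': array([0.40135602, 0.21344121, 0.05877167]), 'torque': array([-0.04068029,  0.02776683, -0.01075558]), 'grasp_force': 0.0, 'grip_width': 1.0041193032422935}
top [[ 0.006 -0.995  0.1    0.382]
 [-1.    -0.007 -0.006  0.015]
 [ 0.007 -0.1   -0.995  1.104]
 [ 0.     0.     0.     1.   ]]
side [[ 0.944 -0.271  0.19   0.354]
 [-0.331 -0.743  0.582 -0.42 ]
 [-0.016 -0.612 -0.791  0.602]
 [ 0.     0.     0.     1.   ]]
{'mtx': array([[341.63315514,   0.        , 318.44280812],
       [  0.        , 341.63315514, 200.00234108],
       [  0.        ,   0.        ,   1.        ]]), 'dist': array([-0.04171422,  0.        ,  0.        ,  0.        ,  0.        ]), 'tool_from_camera': array([[ 2.39263819e-05, -9.58481912e-01, -2.85153335e-01,
         7.28168672e-02],
       [ 9.99999978e-01,  8.29968233e-05, -1.95068988e-04,
        -3.03998406e-04],
       [ 2.10636918e-04, -2.85153323e-01,  9.58481892e-01,
        -1.43434696e-01],
       [ 0.00000000e+00,  0.00000000e+00,  0.00000000e+00,
         1.00000000e+00]])}
```

View pics/top0.png

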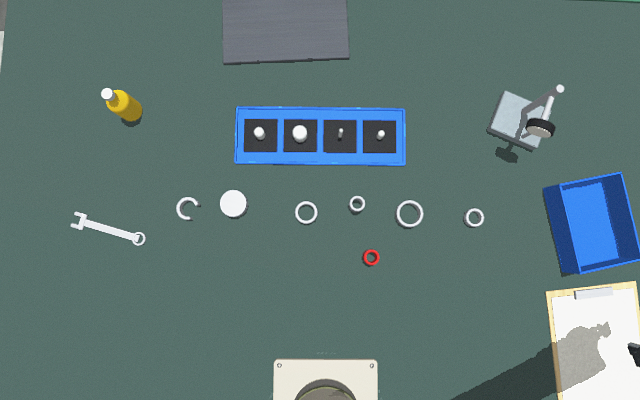

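View pics/side0.png

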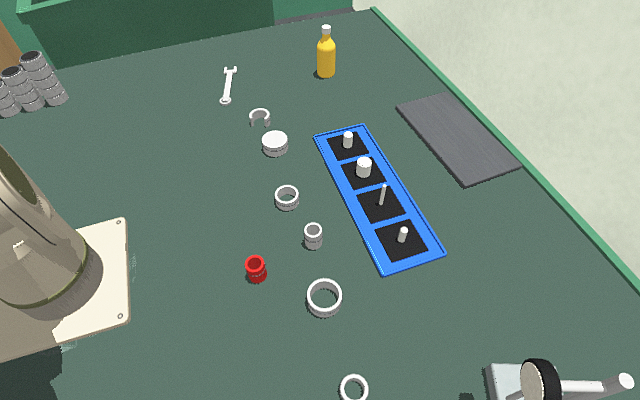

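```bash
python3 - <<'E'
from h import *
im=cv2.imread("pics/top0.png")
c=cv2.resize(im[95:275,170:500],None,fx=2.4,fy=2.4,interpolation=cv2.INTER_CUBIC);cv2.imwrite("pics/crop.png",c)
g=((im.min(2)>110)&(im.max(2).astype(int)-im.min(2)<40)).astype(np.uint8)
n,l,s,ce=cv2.connectedComponentsWithStats(g)
for i in range(1,n):
    x,y,w,h,a=s[i]
    if a>10 and 170<x<500 and 115<y<240:
        z=0.03 if y>180 else 0.04
        p=px2w("top",[(x+w/2-.5,y+h/2-.5)],z)[0]; q=px2w("top",[(x-.5,y),(x+w-.5,y)],z)
        print(s[i],"xy",p[:2].round(3),"width mm",round(np.linalg.norm(q[1]-q[0])*1e3))
# pad blobs
print("pads",px2w("top",[(261,135.5),(300,135.5),(340,136),(380,136.5)],0.007).round(3))
E
```

```text
[292 125  15  17 200] xy [0.62  0.061] width mm 34
[254 127  11  12 106] xy [0.621 0.151] width mm 25
[339 128   4   9  29] xy [ 0.623 -0.032] width mm 9
[377 130   8   9  51] xy [ 0.619 -0.122] width mm 18
[220 190  27  27 588] xy [0.462 0.207] width mm 61
[349 195  17  17 135] xy [ 0.464 -0.07 ] width mm 38
[176 197  23  23 192] xy [0.45  0.311] width mm 52
[295 201  23  23 225] xy [0.443 0.044] width mm 51
[396 200  28  27 278] xy [ 0.442 -0.188] width mm 63
[464 208  21  19 176] xy [ 0.434 -0.334] width mm 48
pads [[ 0.621  0.15   0.007]
 [ 0.622  0.06   0.007]
 [ 0.621 -0.033  0.007]
 [ 0.621 -0.125  0.007]]
```

View pics/crop.png

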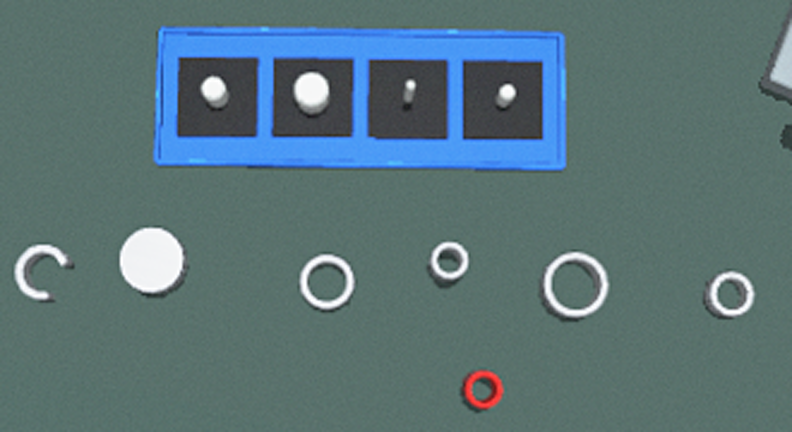

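Top view: medium ring (306,212), sleeve (357,204), large (410,214) and small (475,218). The blank (233,204, solid), the C-ring (188,208) and the red tube (371,257) are look-alikes to leave. Posts left to right: medium (261,135), thick (300,135), pin (340,136), thin (380,136), matching their blob widths of 25, 34, 9 and 18 mm. I'll start with the small ring.

{"name": "step_arm", "arguments": {"commands": [85,0.388,0.428,-0.134,0,0,0.396,85,0.388,0.428,-0.134,0,0,0.396,85,0.388,0.428,-0.134,0,0,0.396,85,0.388,0.428,-0.134,0,0,0.396,85,0.388,0.428,-0.134,0,0,0.396,85,0.388,0.428,-0.134,0,0,0.396,85,0.388,0.428,-0.134,0,0,0.396,85,0.388,0.428,-0.134,0,0,0.396,85,0.388,0.428,-0.134,0,0,0.396,85,0.388,0.428,-0.134,0,0,0.396], "squeeze": 30}}

```text
clock: 1.35
position: [0.4336, -0.3355, 0.151]
ee_rot: [0.708, 0.707, -0.0, 0.0]
ft_force: [0.2, 0.3, 0.0]
grip_width: 0.996
grasp_force: 0.0
```

```bash
python3 - <<'E'
from h import *
o=get_obs();print(o["clock"],o["position"],o["ee_rot"],o["joint_pos"].round(2))
save("wrist","w1.png")
E
```

```text
1.35 [ 0.43364418 -0.33548001  0.15099262] [ 7.07679533e-01  7.06533561e-01 -3.93243589e-05  6.42559939e-05] [ 0.94  0.25 -0.42  1.75  0.11  1.16  0.49]
```

View pics/w1.png

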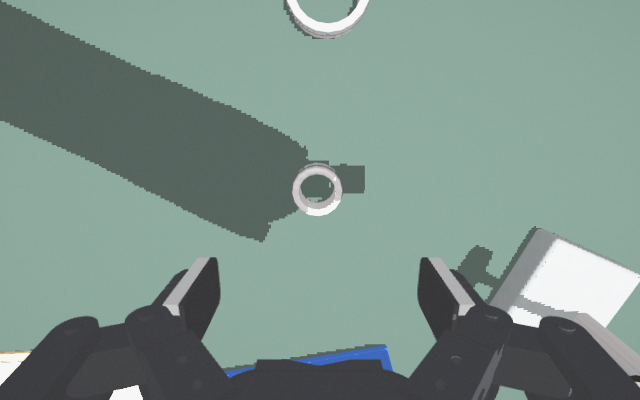

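Wrist view: the small ring is centred at about (317,189), spanning x 292–342 and y 164–216. It is alone between the fingers.

```bash
cat >> h.py <<'E'
def center(bbox,od,z0,h,T):
    """fit centre so that the projected cylinder outline (top+bottom outer circles) has this bbox"""
    from scipy.optimize import least_squares
    p=camera_params("wrist"); W=np.linalg.inv(T@np.array(p["tool_from_camera"]))
    t=np.linspace(0,2*np.pi,90)
    def f(c):
        P=np.vstack([np.c_[c[0]+od/2*np.cos(t),c[1]+od/2*np.sin(t),0*t+z] for z in (z0,z0+h)])
        uv=cv2.projectPoints(P,cv2.Rodrigues(W[:3,:3])[0],W[:3,3],np.array(p["mtx"]),np.array(p["dist"]))[0].reshape(-1,2)
        return np.r_[uv.min(0),uv.max(0)]-bbox
    s=least_squares(f,px2w("wrist",[((bbox[0]+bbox[2])/2,(bbox[1]+bbox[3])/2)],z0+h,T)[0][:2],diff_step=1e-4)
    return s.x,f(s.x)
E
python3 - <<'E'
from h import *
T=toolT(); c,r=center([292,163.5,342,216],.042,0,.022,T); print(c,r.round(1),"shift",((c-T[:2,3])/.6).round(4),T[:3,3])
E
```

```text
[ 0.43264241 -0.33717162] [-0.4 -0.7  0.4  0.7] shift [-0.0018 -0.003 ] [ 0.43370931 -0.33539737  0.15097649]
```

{"name": "step_arm", "arguments": {"commands": [85,-0.002,-0.003,-0.09,0,0,0,85,-0.002,-0.003,-0.17,0,0,0,85,-0.002,-0.003,-0.225,0,0,0,85,-0.002,-0.003,-0.244,0,0,0,85,-0.002,-0.003,-0.244,0,0,0,30,-0.002,-0.003,-0.244,0,0,0,30,-0.002,-0.003,-0.244,0,0,0,30,-0.002,-0.003,-0.244,0,0,0,30,-0.002,-0.003,-0.244,0,0,0,30,-0.002,-0.003,-0.244,0,0,0], "squeeze": 40}}

```text
clock: 2.65
position: [0.4334, -0.3372, 0.0058]
ee_rot: [0.707, 0.707, 0.0, 0.001]
ft_force: [-2.9, 0.1, 7.2]
grip_width: 0.466
grasp_force: 40.1
```

{"name": "step_arm", "arguments": {"commands": [30,0,0,0.08,0,0,0,30,0,0,0.19,0,0,0,30,0.08,0.09,0.19,0,0,0,30,0.15,0.18,0.19,0,0,0,30,0.22,0.26,0.19,0,0,0,30,0.28,0.32,0.19,0,0,0,30,0.311,0.356,0.19,0,0,0,30,0.311,0.356,0.19,0,0,0,30,0.311,0.356,0.19,0,0,0,30,0.311,0.356,0.19,0,0,0], "squeeze": 40}}

```text
clock: 3.9
position: [0.6188, -0.1248, 0.1186]
ee_rot: [0.707, 0.707, -0.0, 0.0]
ft_force: [0.2, -0.6, -1.3]
grip_width: 0.463
grasp_force: 41.4
```

```bash
python3 - <<'E'
from h import *
T=toolT();save("wrist","w2.png");np.save("w2.npy",T);print(T[:3,3],get_obs()["grip_width"])
E
```

```text
[ 0.61880555 -0.12475995  0.11863878] 0.4692078747240215
```

View pics/w2.png

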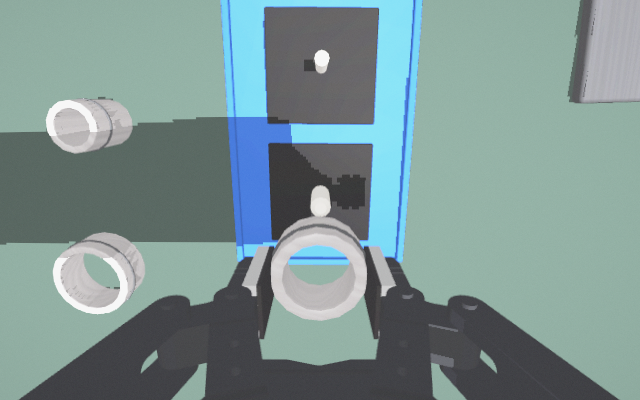

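The held small ring is at (319,270). Its pad spans (269,143) to (370,241), with the thin post at (320,195). The pin's pad spans (266,8) to (377,124).

```bash
python3 - <<'E'
from h import *
T=np.load("w2.npy")
a=px2w("wrist",[(269,143),(372,143),(369.5,241),(270.5,241)],.007,T);b=px2w("wrist",[(265,8),(378,8),(376,124),(267,124)],.007,T)
for q in(a,b): print(q.mean(0).round(4), (q[1]-q[0]).round(3),(q[2]-q[1]).round(3))
print(px2w("wrist",[(321,207)],.043,T),px2w("wrist",[(321.5,58)],.067,T))
E
```

```text
[ 0.6203 -0.1229  0.007 ] [ 0.077 -0.     0.   ] [ 0.001 -0.079  0.   ]
[ 0.6212 -0.031   0.007 ] [ 0.076 -0.     0.   ] [ 0.002 -0.077  0.   ]
[[ 0.62068242 -0.12194682  0.043     ]] [[ 0.62070586 -0.03085384  0.067     ]]
```

{"name": "step_arm", "arguments": {"commands": [30,0.003,0.004,-0.08,0,0,0,30,0.003,0.004,-0.14,0,0,0,30,0.003,0.004,-0.165,0,0,0,30,0.003,0.004,-0.175,0,0,0,30,0.003,0.004,-0.175,0,0,0,65,0.003,0.004,-0.175,0,0,0,65,0.003,0.004,-0.175,0,0,0,65,0.003,0.004,-0.175,0,0,0,65,0.003,0.004,-0.12,0,0,0,65,0.003,0.004,-0.02,0,0,0]}}

```text
clock: 5.2
position: [0.6197, -0.1206, 0.1056]
ee_rot: [0.707, 0.708, -0.001, -0.002]
ft_force: [1.6, -0.5, 0.4]
grip_width: 0.755
grasp_force: 0.0
```

{"name": "step_arm", "arguments": {"commands": [65,0,0,0.074,0,0,0,85,-0.08,-0.03,0.074,0,0,0,85,-0.16,-0.06,0.074,0,0,0,85,-0.24,-0.1,0.074,0,0,0,85,-0.298,-0.116,0.074,0,0,0,85,-0.298,-0.116,0.074,0,0,0,85,-0.298,-0.116,0.074,0,0,0,85,-0.298,-0.116,0.074,0,0,0,85,-0.298,-0.116,0.074,0,0,0,85,-0.298,-0.116,0.074,0,0,0]}}

```text
clock: 6.45
position: [0.4427, -0.19, 0.1508]
ee_rot: [0.707, 0.708, 0.0, -0.0]
ft_force: [0.5, 0.3, -0.2]
grip_width: 0.996
grasp_force: 0.0
```

```bash
python3 - <<'E'
from h import *
T=toolT();save("wrist","w3.png");np.save("w3.npy",T);print(T[:3,3])
E
```

```text
[ 0.44272901 -0.19004239  0.1507848 ]
```

View pics/w3.png

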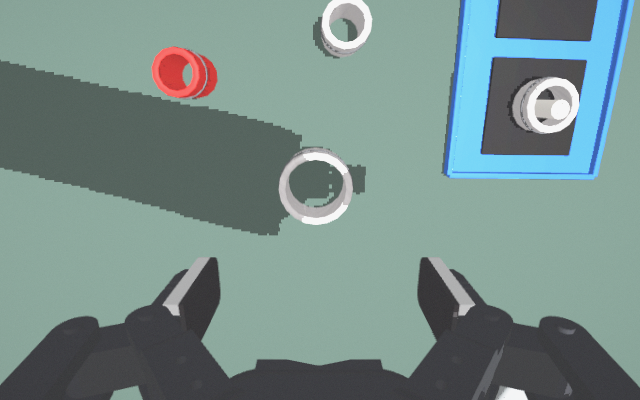

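The large ring spans x 279–353 and y 148–224. The small ring is over the thin post at (547,105). The sleeve is at (346,25) and the red tube at (180,72).

```bash
python3 - <<'E'
from h import *
T=np.load("w3.npy"); c,r=center([279,148,353,224.5],.060,0,.030,T); print(c,r.round(1),"shift",((c-T[:2,3])/.6).round(4))
print("small",px2w("wrist",[(549.5,105)],.029,T),"sleeve",px2w("wrist",[(347,25)],.045,T))
E
```

```text
[ 0.44089475 -0.18727409] [-0.5 -0.6  0.5  0.7] shift [-0.0031  0.0046]
small [[ 0.61929853 -0.11982284  0.029     ]] sleeve [[ 0.46171103 -0.06932531  0.045     ]]
```

{"name": "step_arm", "arguments": {"commands": [85,-0.003,0.005,-0.09,0,0,0,85,-0.003,0.005,-0.17,0,0,0,85,-0.003,0.005,-0.22,0,0,0,85,-0.003,0.005,-0.238,0,0,0,85,-0.003,0.005,-0.238,0,0,0,45,-0.003,0.005,-0.238,0,0,0,45,-0.003,0.005,-0.238,0,0,0,45,-0.003,0.005,-0.238,0,0,0,45,-0.003,0.005,-0.238,0,0,0,45,-0.003,0.005,-0.238,0,0,0], "squeeze": 50}}

```text
clock: 7.75
position: [0.4415, -0.1878, 0.0097]
ee_rot: [0.707, 0.707, 0.0, 0.001]
ft_force: [-1.7, 1.2, 8.4]
grip_width: 0.669
grasp_force: 53.0
```

{"name": "step_arm", "arguments": {"commands": [45,0,0,0.09,0,0,0,45,0,0,0.19,0,0,0,45,0.05,0.07,0.19,0,0,0,45,0.11,0.16,0.19,0,0,0,45,0.18,0.25,0.19,0,0,0,45,0.24,0.34,0.19,0,0,0,45,0.28,0.39,0.19,0,0,0,45,0.3,0.415,0.19,0,0,0,45,0.3,0.415,0.19,0,0,0,45,0.3,0.415,0.19,0,0,0]}}

```text
clock: 9.0
position: [0.6202, 0.0598, 0.1222]
ee_rot: [0.707, 0.707, -0.001, 0.0]
ft_force: [-0.4, -0.3, -2.1]
grip_width: 0.67
grasp_force: 56.2
```

```bash
python3 - <<'E'
from h import *
T=toolT();save("wrist","w4.png");np.save("w4.npy",T);print(T[:3,3])
E
```

```text
[0.62023613 0.05977999 0.12219775]
```

View pics/w4.png

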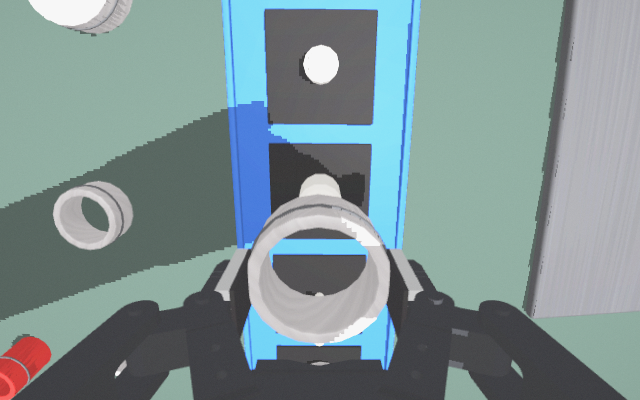

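The held large ring is over the thick post at (320,190), whose pad's top edge runs (269,143) to (371,144). The medium pad spans (265,9) to (377,10) at the top and (267,123) to (374,125) at the bottom.

```bash
python3 - <<'E'
from h import *
T=np.load("w4.npy")
a=px2w("wrist",[(269,143),(371,144),(369,239),(270,239)],.007,T);b=px2w("wrist",[(265,9),(377,10),(374,125),(267,123)],.007,T)
for q in(a,b): print(q.mean(0).round(4), (q[1]-q[0]).round(3),(q[2]-q[1]).round(3))
print(px2w("wrist",[(321,64)],.043,T))
E
```

```text
[0.6214 0.0613 0.007 ] [ 0.077 -0.001  0.   ] [ 0.002 -0.077  0.   ]
[0.6221 0.1533 0.007 ] [ 0.077 -0.001  0.   ] [ 0.001 -0.078  0.   ]
[[0.62200629 0.15316706 0.043     ]]
```

{"name": "step_arm", "arguments": {"commands": [45,0.002,0.002,-0.08,0,0,0,45,0.002,0.002,-0.14,0,0,0,45,0.002,0.002,-0.165,0,0,0,45,0.002,0.002,-0.175,0,0,0,45,0.002,0.002,-0.175,0,0,0,80,0.002,0.002,-0.175,0,0,0,80,0.002,0.002,-0.175,0,0,0,80,0.002,0.002,-0.175,0,0,0,80,0.002,0.002,-0.12,0,0,0,80,0.002,0.002,-0.02,0,0,0]}}

```text
clock: 10.3
position: [0.6204, 0.0626, 0.1093]
ee_rot: [0.707, 0.708, -0.002, -0.001]
ft_force: [1.4, -1.0, 1.4]
grip_width: 0.937
grasp_force: 0.0
```

{"name": "step_arm", "arguments": {"commands": [85,0,0,0.067,0,0,0,85,-0.07,-0.06,0.067,0,0,0,85,-0.14,-0.12,0.067,0,0,0,85,-0.21,-0.17,0.067,0,0,0,85,-0.266,-0.22,0.067,0,0,0,85,-0.266,-0.22,0.067,0,0,0,85,-0.266,-0.22,0.067,0,0,0,85,-0.266,-0.22,0.067,0,0,0,85,-0.266,-0.22,0.067,0,0,0,85,-0.266,-0.22,0.067,0,0,0]}}

```text
clock: 11.55
position: [0.4625, -0.0687, 0.1502]
ee_rot: [0.706, 0.708, 0.0, -0.0]
ft_force: [-0.2, 0.4, 0.1]
grip_width: 0.996
grasp_force: 0.0
```

```bash
python3 - <<'E'
from h import *
T=toolT();save("wrist","w5.png");np.save("w5.npy",T);print(T[:3,3])
E
```

```text
[ 0.46247459 -0.06865936  0.15019783]
```

View pics/w5.png

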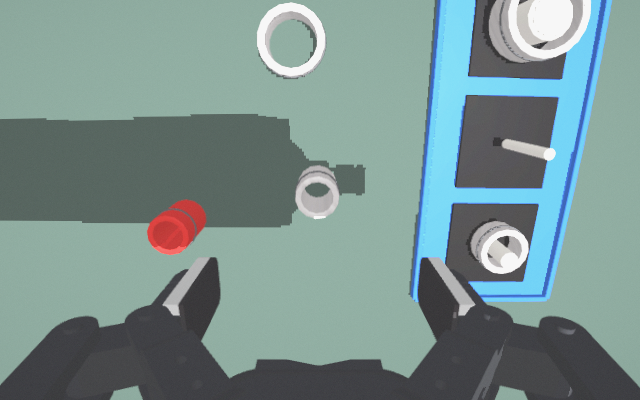

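The sleeve spans x 295–340 and y 165–219. The red tube has its base near (188,216) and its top at (168,235). The medium ring's top is centred at (291,40).

```bash
python3 - <<'E'
from h import *
T=np.load("w5.npy"); c,r=center([295,164.5,340,219],.034,0,.045,T); print(c,r.round(1),"shift",((c-T[:2,3])/.6).round(4))
print("red top",px2w("wrist",[(168,235)],.045,T),"large",px2w("wrist",[(541,20)],.037,T),"medium",px2w("wrist",[(291,40)],.026,T))
E
```

```text
[ 0.46188823 -0.06780234] [ 0.1  0.1 -0.1 -0.1] shift [-0.001   0.0014]
red top [[ 0.34376644 -0.09871057  0.045     ]] large [[0.61728067 0.0590824  0.037     ]] medium [[0.44249812 0.0455076  0.026     ]]
```

{"name": "step_arm", "arguments": {"commands": [85,-0.001,0.002,-0.09,0,0,0,85,-0.001,0.002,-0.17,0,0,0,85,-0.001,0.002,-0.215,0,0,0,85,-0.001,0.002,-0.23,0,0,0,85,-0.001,0.002,-0.23,0,0,0,20,-0.001,0.002,-0.23,0,0,0,20,-0.001,0.002,-0.23,0,0,0,20,-0.001,0.002,-0.23,0,0,0,20,-0.001,0.002,-0.23,0,0,0,20,-0.001,0.002,-0.23,0,0,0], "squeeze": 40}}

```text
clock: 12.85
position: [0.4621, -0.0681, 0.0131]
ee_rot: [0.707, 0.707, 0.0, 0.001]
ft_force: [-1.7, -0.2, 7.1]
grip_width: 0.384
grasp_force: 39.2
```

{"name": "step_arm", "arguments": {"commands": [20,0,0,0.09,0,0,0,20,0,0,0.175,0,0,0,20,0.07,0.015,0.175,0,0,0,20,0.14,0.03,0.175,0,0,0,20,0.21,0.05,0.175,0,0,0,20,0.25,0.06,0.175,0,0,0,20,0.265,0.062,0.175,0,0,0,20,0.265,0.062,0.175,0,0,0,20,0.265,0.062,0.175,0,0,0,20,0.265,0.062,0.175,0,0,0]}}

```text
clock: 14.1
position: [0.6201, -0.0313, 0.1176]
ee_rot: [0.707, 0.707, -0.0, 0.0]
ft_force: [-0.2, -0.4, -1.5]
grip_width: 0.385
grasp_force: 40.5
```

{"name": "step_arm", "arguments": {"commands": [20,0.001,0,-0.06,0,0,0,20,0.001,0,-0.12,0,0,0,20,0.001,0,-0.15,0,0,0,20,0.001,0,-0.162,0,0,0,20,0.001,0,-0.162,0,0,0,65,0.001,0,-0.162,0,0,0,65,0.001,0,-0.162,0,0,0,65,0.001,0,-0.162,0,0,0,65,0.001,0,-0.11,0,0,0,65,0.001,0,-0.01,0,0,0]}}

```text
clock: 15.35
position: [0.6196, -0.0309, 0.1103]
ee_rot: [0.707, 0.707, -0.001, -0.002]
ft_force: [1.8, 0.3, 0.6]
grip_width: 0.759
grasp_force: 0.0
```

{"name": "step_arm", "arguments": {"commands": [65,0,0,0.065,0,0,0,85,-0.08,0.03,0.065,0,0,0,85,-0.16,0.06,0.065,0,0,0,85,-0.24,0.1,0.065,0,0,0,85,-0.297,0.127,0.065,0,0,0,85,-0.297,0.127,0.065,0,0,0,85,-0.297,0.127,0.065,0,0,0,85,-0.297,0.127,0.065,0,0,0,85,-0.297,0.127,0.065,0,0,0,85,-0.297,0.127,0.065,0,0,0]}}

```text
clock: 16.6
position: [0.4432, 0.0454, 0.1502]
ee_rot: [0.707, 0.707, 0.0, -0.0]
ft_force: [0.2, -0.4, -0.4]
grip_width: 0.996
grasp_force: 0.0
```

```bash
python3 - <<'E'
from h import *
T=toolT();save("wrist","w6.png");np.save("w6.npy",T);print(T[:3,3])
E
```

```text
[0.44322636 0.04543503 0.15019133]
```

View pics/w6.png

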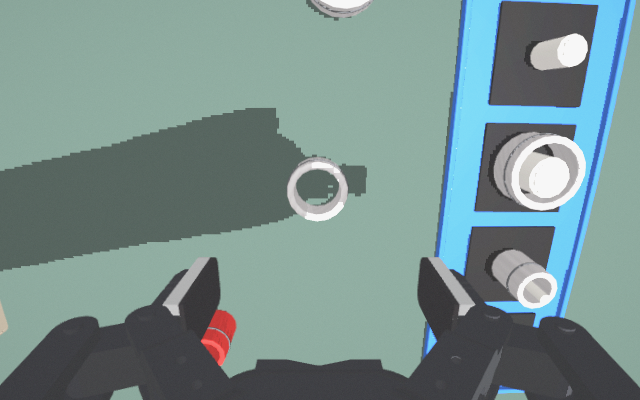

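The medium ring spans x 287–348 and y 156–221. The large ring sits around the thick post at (540,170) and the sleeve is over the pin at (523,278).

```bash
python3 - <<'E'
from h import *
T=np.load("w6.npy"); c,r=center([287,156,348,221.5],.050,0,.026,T); print(c,r.round(1),"shift",((c-T[:2,3])/.6).round(4))
print("large",px2w("wrist",[(542,172)],.037,T))
E
```

```text
[0.44255066 0.04553057] [-0.3  0.4  0.3 -0.4] shift [-0.0011  0.0002]
large [[0.61739284 0.06509644 0.037     ]]
```

{"name": "step_arm", "arguments": {"commands": [85,-0.001,0,-0.09,0,0,0,85,-0.001,0,-0.17,0,0,0,85,-0.001,0,-0.22,0,0,0,85,-0.001,0,-0.24,0,0,0,85,-0.001,0,-0.24,0,0,0,35,-0.001,0,-0.24,0,0,0,35,-0.001,0,-0.24,0,0,0,35,-0.001,0,-0.24,0,0,0,35,-0.001,0,-0.24,0,0,0,35,-0.001,0,-0.24,0,0,0], "squeeze": 40}}

```text
clock: 17.9
position: [0.4433, 0.0454, 0.0076]
ee_rot: [0.707, 0.707, 0.0, 0.001]
ft_force: [-3.9, -1.1, 11.7]
grip_width: 0.561
grasp_force: 39.6
```

{"name": "step_arm", "arguments": {"commands": [35,0,0,0.09,0,0,0,35,0,0,0.19,0,0,0,35,0.07,0.04,0.19,0,0,0,35,0.14,0.09,0.19,0,0,0,35,0.21,0.13,0.19,0,0,0,35,0.27,0.165,0.19,0,0,0,35,0.298,0.179,0.19,0,0,0,35,0.298,0.179,0.19,0,0,0,35,0.298,0.179,0.19,0,0,0,35,0.298,0.179,0.19,0,0,0]}}

```text
clock: 19.15
position: [0.6208, 0.1521, 0.1206]
ee_rot: [0.707, 0.707, -0.0, 0.0]
ft_force: [-0.5, 0.3, -1.2]
grip_width: 0.565
grasp_force: 43.7
```

{"name": "step_arm", "arguments": {"commands": [35,0.002,0.0015,-0.08,0,0,0,35,0.002,0.0015,-0.14,0,0,0,35,0.002,0.0015,-0.165,0,0,0,35,0.002,0.0015,-0.176,0,0,0,35,0.002,0.0015,-0.176,0,0,0,75,0.002,0.0015,-0.176,0,0,0,75,0.002,0.0015,-0.176,0,0,0,75,0.002,0.0015,-0.176,0,0,0,75,0.002,0.0015,-0.12,0,0,0,75,0.002,0.0015,-0.02,0,0,0]}}

```text
clock: 20.4
position: [0.6211, 0.1531, 0.1075]
ee_rot: [0.707, 0.707, -0.002, -0.001]
ft_force: [1.3, 0.0, -0.1]
grip_width: 0.876
grasp_force: 0.0
```

{"name": "step_arm", "arguments": {"commands": [75,0,0,0.1,0,0,0,75,-0.06,0,0.15,0,0,0,75,-0.12,0,0.15,0,0,0,75,-0.18,0,0.15,0,0,0,75,-0.24,0,0.15,0,0,0,75,-0.3,0,0.15,0,0,0,75,-0.3,0,0.15,0,0,0,75,-0.3,0,0.15,0,0,0,75,-0.3,0,0.15,0,0,0,75,-0.3,0,0.15,0,0,0]}}

```text
clock: 21.65
position: [0.4428, 0.1539, 0.1982]
ee_rot: [0.707, 0.707, 0.0, -0.0]
ft_force: [-0.1, 0.4, -0.0]
grip_width: 0.877
grasp_force: 0.0
```

```bash
python3 - <<'E'
from h import *
a=save("top","t1.png");b=save("side","s1.png")
a=cv2.imread("pics/t1.png");b=cv2.imread("pics/s1.png")
c=cv2.resize(a[90:225,165:425],None,fx=2.9,fy=2.2); d=cv2.resize(b[100:285,215:455],None,fx=3.1,fy=3.1)
cv2.imwrite("pics/t1c.png",cv2.resize(a[90:225,165:425],None,fx=3,fy=3,interpolation=cv2.INTER_CUBIC));cv2.imwrite("pics/s1c.png",d)
E
```

```text
(no output)
```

View pics/t1c.png

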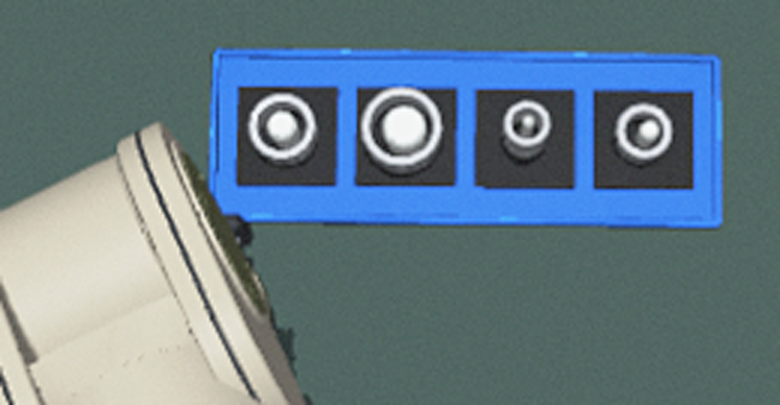

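View pics/s1c.png

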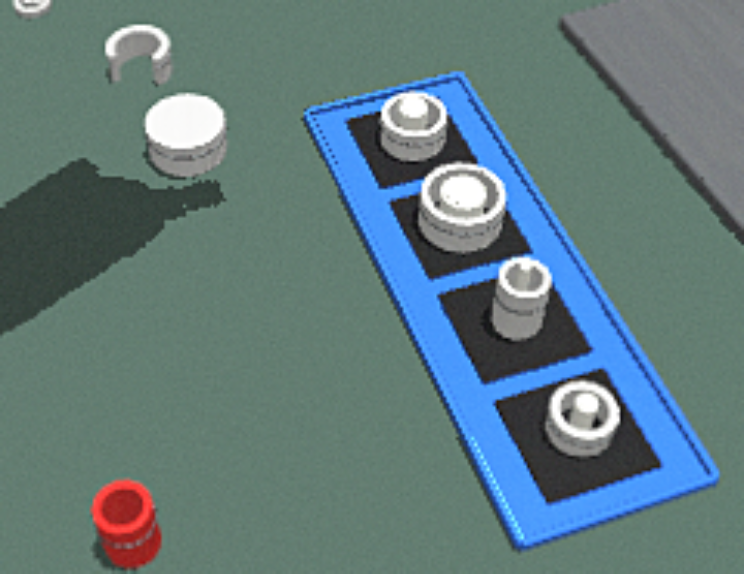

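The top and side crops show all four rings flat over their own posts. The blank and the C-ring have not moved, and the gripper is clear.

```bash
python3 -c "
from workcell import *
print(hand_in())"
```

```text
the job is handed in; nothing more can be done
None
```

The large, medium and small rings and the sleeve are seated on their matching posts, the blank and broken ring are where they lay, and the job is handed in at about 22 s of the 99 s allowed; the hand-in returned no verdict.

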